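# Unhook the lock-off cover and bring the hood-and-gas desk back on

## Robot

A 7-joint arm with a two-finger parallel gripper is mounted at the origin on the work surface; the furniture and walls round the work are solid. World frame = base frame: x ahead of the robot, y to its left, z up, the work surface at z = 0. Lengths are in m, angles in rad, forces in N, time in s.
With the tool pointing down it reaches from about 0.425 to 0.875 m from the base axis. Payload 4.7 kg.
Tool frame: the origin (TCP) lies midway between the tips of the shut fingers; the grasp point (between the pads) lies 19 mm behind it; z points along the fingers, y is the line along which they close (so a half turn about z gives the same grasp; the last joint's range is limited). The gripper opens to 87 mm and grips with 3 to 60 N. Pads are 19 mm wide; open, the fingers measure 117 mm over their backs; the gripper's body (75 mm by 190 mm) begins 51 mm behind the grasp point.
Start: joints at [-1.277, 0.321, -0.07, 1.45, 0.023, 1.371, -0.057], TCP at [0.18, 0.625, 0.223] pointing down, gripper open.
Joint ranges: [-2.86, 2.86], [-0.3, 2.09], [-1.38, 1.24], [0.06, 2.45], [-1.56, 4.7], [0.09, 2.05], [-2.69, 2.69]. Speed limits (rad/s): [2.57, 2.57, 3.14, 3.14, 3.14, 3.14, 3.14].

## Interface

Orientations are given as a unit quaternion [x, y, z, w].
In Python, from workcell import manip gives the robot as it stands.
- The arm moves only by the tool servo_tool, never from a script. Its argument "commands" is text: rows parted by semicolons, each of 5 numbers parted by spaces: the shift along the tool's x, y, z in mm, then the turn about the tool's z in rad, then the gripper command: -1 is fully open, 1 is shut, values between are in proportion. A call has 1 to 8 rows; each row shifts and turns the commanded pose from where the row before left it, along the tool's axes as they then stand; what a row does not reach is not made up. A row lasts 1/8 s, in which the tool goes at most 62.5 mm and 10.7 degrees, less where a joint would pass 70% of its speed; a pose out of reach is approached as far as the arm can. A call is refused whole if a number of a shift passes 62.5 or a number of a turn 0.188, either way. A call with a gripper value outside its range is refused whole. The fingers move at their own pace and stop on an object; "newtons" is the grip in N (left out, the last holds). Time passes only in rows, so rows that do not move let the fingers close. It gives the time, the measured TCP pose, the force, the opening and the grip force at its end, in the units of the state.
- manip.get_state(): the state, without advancing time (a new reading comes with each control period).
- manip.capture(name): name is "scene" or "top" or "wrist"; returns the picture (480x640x3 uint8, red, green, blue); there is no depth.
- manip.get_calibration(name): a dict with "fovy" (degrees; the focal length in pixels is half the picture's height over the tangent of half this angle, whatever the lens; pixels are square), "cx", "cy" (the principal point, pixels), "k1" (the pictures are not rectified: a ray, as slopes to the right and down, at radius r is drawn at 1 + k1 r^2 times it, then the intrinsics apply), "R" (3x3) and "t" (3): a world point X has camera coordinates R X + t; the wrist camera has in their place "tool_from_camera" (4x4, takes a point from camera to tool coordinates, whose origin is the TCP and whose axes are the flange's). Camera axes: x right, y down, z forward; pixel columns grow to the right and rows downward; lengths in m; the calibration is good to about 2 mm. A picture is of the moment at which its call begins: read the wrist's pose just before it. get_calibration takes no time and is no camera call.
- manip.hand_in(): hands the job in; it is judged then, once.
The state is a dict: "time": time; "joints": joint angles; "qd": joint speeds; "tau": joint torques, N m; "position": TCP position; "tcp_rot": TCP orientation; "force": force on the tool from outside, world axes, zero at the start; "torque": the same for the moment, N m; "grip_width": finger opening in m; "gripper_force": force on a finger pad.
Only numpy, scipy, OpenCV 4.12 (cv2) and the standard library are available. Lean on these libraries where they do the work, as an engineer would, in place of code of your own. Each camera call takes 0.05 s, during which the arm holds its last target. There are 200 camera calls.

## Task

The grill has been cleaned and its hood-and-gas control desk goes back into service: first unhook the steel lock-off cover from over the gas keys (right-hand column) and lay it gently on the bare table to the left of the desk, flat, grip upward, not touching the desk. Then start the extractor fan with the round key at the upper left, push the shrouded reset plunger in the middle fully in and keep it in for two seconds, and last push the round gas key at the upper right; each round key must click and stay in. The gas side is locked until the fan runs, so keep that order, press no harder than the springs need, and leave the salt shaker and the small dish where they stand.

Things in the scene. Friction and masses are not known exactly. Their poses are not given: they have to be found in the camera images.
- control_desk: grey metal desk fixed on the table, 189 mm deep (x), 270 wide (y); origin: centre of the underside; x away from the robot, y left, z up. Front 44 mm high; from its top edge a face slopes up at 20 degrees for 190 mm to 109 mm height, then a 10 mm ledge. Left column fan keys, middle shrouded reset, right column gas keys under the cover; square OFF keys 72 mm down the slope from the round ON keys.
- hook (a point): on the desk's steel hook (8 mm bar), 22 mm above the face, level with the cover's top. The bar rises 26 mm square from the face, 85 mm right of the middle, 56 mm up the slope from the gas ON key, then bends 90 degrees up the slope; the bend reaches 16 mm beyond the bar's axis, 4 mm above the hanging cover. Axes as the desk's.
- cover: folded steel cover, 178 mm long (x), 78 wide (y), 240 g: 4 mm plate on 18 mm side flanges, top 22 mm above its origin (centre of the underside); x up the slope as it hangs, z out. A window (30 along x, 32 wide) near its upper end is over the hook, its 11 mm upper strip caught under the bend. Slide it 11 to 20 mm up the slope (at 21 the window's lower edge meets the hook), then lift off along z.
- cover_grip (a point): on the cover's black grip fin, which stands square on the plate: 50 mm long along x, 8 mm thick along y, from 22 to 55 mm above the underside. This point: middle of the fin, 46 mm above the underside, 5 mm below the cover's centre along x. Axes as the cover's.
- fan_on_face (a point): centre of the face of the fan's round ON key (upper left), 44 mm across, 13 mm out of the desk's face; moves with the key. Axes: x up the slope, y to the desk's left, z out of the face (against the push).
- gas_reset_face (a point): centre of the face of the reset plunger (middle), 52 mm across, 13 mm out of the desk's face; moves with it. Round it a fixed shroud, 56 mm bore, 72 mm outside, 20 mm high, so the plunger is 7 mm below the rim. Axes: x up the slope, y to the desk's left, z out of the face (against the push).
- gas_on_face (a point): centre of the face of the gas's round ON key (upper right), 44 mm across, like the fan's; under the cover at first. Axes: x up the slope, y to the desk's left, z out of the face (against the push).
- fan_on (a joint): how far the fan ON key is in: 0 out, 0.0105 m at its stop. Pressed past 0.0085 it clicks and stays at about 0.008 when let go; pressed less it springs out again (about 8 N to press; the fan's OFF key would release it).
- gas_reset (a joint): how far the reset plunger is in: 0 out, 0.009 m fully in (about 8 N); it springs back when let go. It stops at 0.0025 while the fan key is out.
- gas_on (a joint): how far the gas ON key is in, as for the fan; it stops at 0.0025 until the plunger has been fully in once.
- salt_shaker: salt shaker, 44 mm across, 90 mm tall, standing on the table left of the desk; a bystander. Origin under its centre. The table between the desk and it is bare from x = 0.30 m to a power strip along the far edge (x over 0.55 m).
- small_dish: small white oblong dish, 128 x 112 x 38 mm, standing on the table; a bystander. Origin under its centre.

How it is judged:
By the outcome, as a careful person would: the job done as asked, in the order asked, and still so for the second after the job is handed in, with the robot touching nothing.
It also fails if it takes over 69 s, if anything falls off the work surface, if the arm or the gripper's body presses on something with over 40 N, if the wrist force passes 120 N, or if a joint passes its speed limit or range.

## Working session

There is one attempt and no reset: what is moved stays moved. The work goes in short steps, Python scripts to look and compute and a tool call to move; the robot and the scene stay as the last step left them, time stands still between calls to the robot, and variables do not carry over. Pictures are saved under pics/ and viewed, at most 10 in all, crops included, and the job is handed in when it is done.

Besides the shell and the picture viewer there is one more tool, called after "Emit:" by a JSON object that holds its "api" and its "payload". servo_tool: Moves the arm, as the interface text tells. Its arguments: {"type":"object","properties":{"commands":{"type":"string"},"newtons":{"type":"number"}},"required":["commands"]}

```bash
mkdir -p pics; cat > h.py <<'E'
import numpy as np, cv2, json
from workcell import manip
from scipy.spatial.transform import Rotation as Ro
def cap(n,f):
    im=manip.capture(n); cv2.imwrite(f'pics/{f}.png',im[:,:,::-1]); return im
def K(c):
    f=240/np.tan(np.radians(c['fovy'])/2); return f
def proj(c,X,R=None,t=None):
    R=np.array(c['R']) if R is None else R; t=np.array(c['t']) if t is None else t
    p=np.atleast_2d(X)@R.T+t; s=p[:,:2]/p[:,2:]; r2=(s**2).sum(1,keepdims=True)
    return s*(1+c['k1']*r2)*K(c)+[c['cx'],c['cy']]
E
python3 - <<'E'
from h import *
a=cap('scene','s0'); b=cap('top','t0')
for n in('scene','top','wrist'): print(n,manip.get_calibration(n))
print(manip.get_state())
E
```

```text
scene {'fovy': 48.5941439786157, 'cx': 315.97046588364736, 'cy': 237.43916713314033, 'k1': -0.012212932940018855, 'R': array([[-0.64117893, -0.76729786,  0.01198237],
       [-0.38760786,  0.3103425 , -0.86801364],
       [ 0.66230637, -0.56119652, -0.49639575]]), 't': array([0.48760845, 0.20491309, 1.2315903 ])}
top {'fovy': 49.57410613955646, 'cx': 326.7715937062119, 'cy': 236.61416726111804, 'k1': 0.02244252442491079, 'R': array([[ 0.01711949, -0.99983988,  0.00520915],
       [-0.99433349, -0.01757144, -0.10484348],
       [ 0.10491822, -0.00338477, -0.99447509]]), 't': array([0.2426017 , 0.45877135, 1.32482721])}
wrist {'fovy': 60.051193783301535, 'cx': 318.5678978635636, 'cy': 236.90854113591206, 'k1': -0.04831863735854582, 'tool_from_camera': array([[-9.27574514e-04, -9.66253383e-01, -2.57591809e-01,
         7.04314983e-02],
       [ 9.99999131e-01, -6.55068684e-04, -1.14371407e-03,
         4.20420771e-04],
       [ 9.36377262e-04, -2.57592646e-01,  9.66253151e-01,
        -1.62567898e-01],
       [ 0.00000000e+00,  0.00000000e+00,  0.00000000e+00,
         1.00000000e+00]])}
{'time': 0.1, 'joints': array([-1.27688763,  0.32170951, -0.07007766,  1.45155754,  0.0225934 ,
        1.37079054, -0.05688403]), 'qd': array([-0.00140926, -0.00055275, -0.00114308, -0.00335955, -0.00060535,
       -0.00184998, -0.00077333]), 'tau': array([-1.19648107e-04, -4.92570305e+01, -4.05571070e-01, -3.13404608e+01,
       -6.39715721e-02,  3.94036411e-02,  6.84637507e-05]), 'position': array([0.17942378, 0.62423168, 0.22159411]), 'tcp_rot': array([ 1.39430570e-01,  9.90231494e-01, -8.36047138e-04, -7.26069030e-05]), 'force': array([0.60746466, 0.61067515, 0.10544262]), 'torque': array([ 0.02852519, -0.00405854, -0.00180176]), 'gripper_force': 0.0, 'grip_width': 0.08661247255709091}
```

View pics/s0.png

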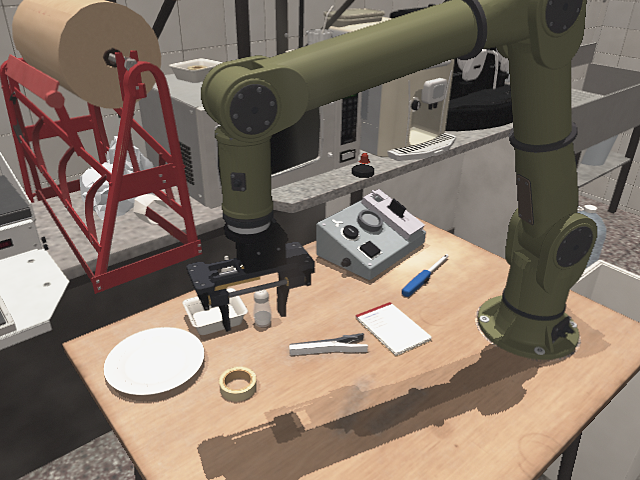

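View pics/t0.png

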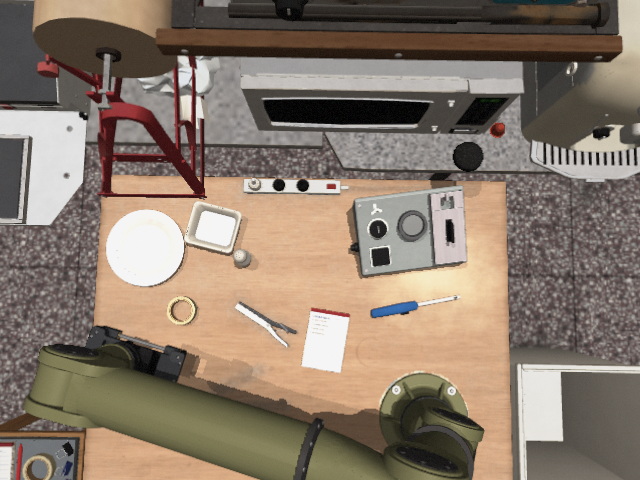

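The top view shows the desk at about px (354–466, 186–276) with the cover on its right. The shaker is at (242,258), the dish at (213,228), and the strip runs at v≈186 across u 243–340. The scene view shows the desk at (318–425, 190–278). I'll enlarge both views to pick points.

```bash
python3 - <<'E'
import cv2,numpy as np
a=cv2.imread('pics/t0.png')[180:285,346:474]; b=cv2.imread('pics/s0.png')[180:285,310:430]
a=cv2.resize(a,None,fx=6,fy=6,interpolation=cv2.INTER_CUBIC);a=a[:600,:800]
b=cv2.resize(b,None,fx=5,fy=5,interpolation=cv2.INTER_CUBIC)
for im,f in((a,6),(b,5)):
  for k in range(0,im.shape[1],20*f): cv2.putText(im,str(k//f),(k,10),0,.4,(0,0,255))
  for k in range(0,im.shape[0],20*f): cv2.putText(im,str(k//f),(0,k+10),0,.4,(0,0,255))
cv2.imwrite('pics/tc.png',a);cv2.imwrite('pics/sc.png',b)
E
```

```text
(no output)
```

View pics/tc.png

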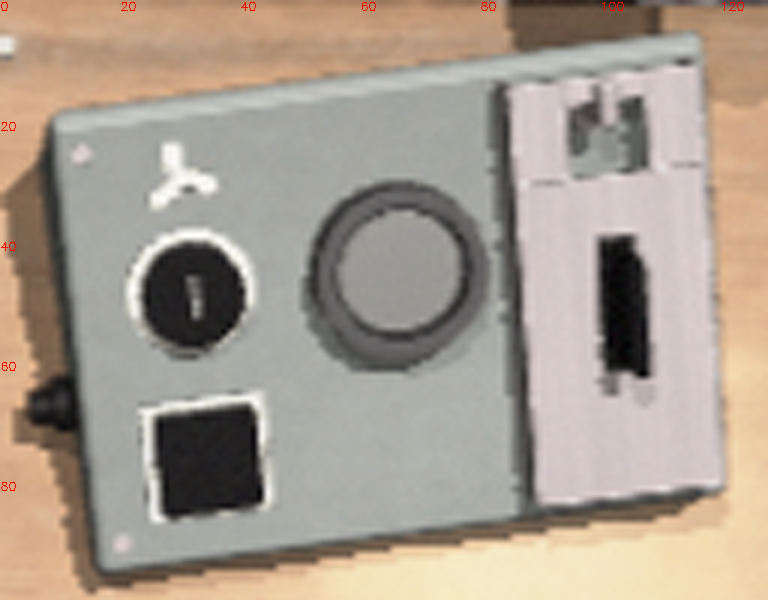

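View pics/sc.png

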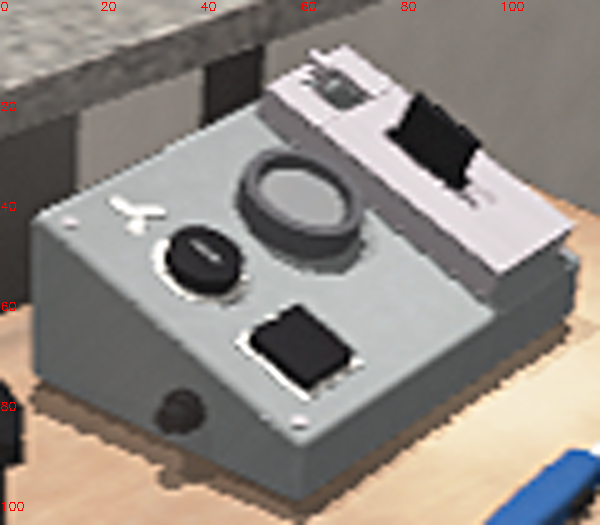

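Corners, key centres and cover corners are readable in both crops. In crop px /6 + (346,180) for the top view, the front-left corner is (102,568), the fan key (193,296), the reset (401,270), and the cover's lower corners (538,503) and (722,487). Next I'll fit the desk pose.

```bash
cat > fit.py <<'E'
from h import *
from scipy.optimize import least_squares
ct,cs=manip.get_calibration('top'),manip.get_calibration('scene')
c20,s20=np.cos(np.radians(20)),np.sin(np.radians(20))
def S(s,y,n): # slope coords (mm) -> desk (m)
    return np.array([-94.5+s*c20-n*s20,y,44+s*s20+n*c20])/1e3
def W(p,d): c,s=np.cos(p[2]),np.sin(p[2]); return np.array([c*d[0]-s*d[1]+p[0],s*d[0]+c*d[1]+p[1],d[2]])
T=lambda u,v:np.array([u/6+346-.4,v/6+180-.4]); C=lambda u,v:np.array([u/5+310-.4,v/5+180-.4])
D=lambda *a:np.array(a)/1e3
def obs(p):
    x,y,a,son,yf,sr,sc,yc=p
    return [(ct,D(-94.5,135,44),T(102,568)),(ct,D(94.5,135,109),T(52,118)),(ct,D(94.5,-135,109),T(700,38)),
    (cs,D(-94.5,135,44),C(301,442)),(cs,D(-94.5,135,0),C(301,500)),
    (ct,S(son,yf,13),T(193,296)),(cs,S(son,yf,13),C(206,257)),
    (ct,S(sr,0,13),T(401,270)),(cs,S(sr,0,13),C(302,195)),
    (ct,S(sc-89,yc+39,22),T(538,503)),(ct,S(sc-89,yc-39,22),T(722,487)),(ct,S(sc+89,yc+39,22),T(508,85)),(ct,S(sc+89,yc-39,22),T(697,62)),
    (cs,S(sc-89,yc+39,22),C(498,272)),(cs,S(sc-89,yc-39,22),C(573,228)),(cs,S(sc+89,yc+39,22),C(262,92)),(cs,S(sc+89,yc-39,22),C(347,45)),
    (ct,S(sc-30,yc,55),T(621,375)),(ct,S(sc+20,yc,55),T(616,240))]
def res(p): return np.concatenate([proj(c,W(p,d))[0]-o for c,d,o in obs(p)])
r=least_squares(res,[.5,0,0,130,85,130,110,-85],loss='soft_l1',x_scale=[.1,.1,.1,50,50,50,50,50])
p=r.x
if __name__=='__main__':
    print(np.round(p,4)); print(np.round(res(p).reshape(-1,2),1).tolist())
    x,y,a,son,yf,sr,sc,yc=p
    for n,q in(('fan',S(son,yf,13)),('reset',S(sr,0,13)),('gas',S(son,-yf,13)),('grip',S(sc-5,yc,46)),('hook',S(son+56,-85,22))): print(n,np.round(W(p,q),4))
    def ray(c,uv,z):
        f=lambda q:proj(c,[q[0],q[1],z])[0]-uv
        return least_squares(f,[.4,.2]).x
    print('shaker',ray(ct,(242,257),.088),'dish',ray(ct,(213,228),.038),'strip',ray(ct,(300,194),.02), 'screwdriver',ray(ct,(372,310),.01))
E
python3 fit.py
```

```text
[ 4.685000e-01  3.860000e-02  1.436000e-01  1.165439e+02  8.688360e+01
  1.177448e+02  1.011487e+02 -8.397060e+01]
[[-0.2, 0.9], [-0.2, -1.7], [0.9, -2.0], [0.4, 0.0], [-0.7, 2.7], [-0.1, 0.6], [-0.1, -1.1], [0.2, 0.1], [-0.1, -0.0], [-0.8, 0.8], [-0.5, -0.5], [-0.7, 0.3], [-0.2, 0.1], [-0.3, -0.2], [-0.1, -1.2], [-0.1, -2.1], [-1.1, -0.9], [3.2, 0.8], [2.8, 3.1]]
fan [0.4665 0.1261 0.0961]
reset [0.4801 0.0402 0.0965]
gas [ 0.4914 -0.0459  0.0961]
grip [ 0.4608 -0.0474  0.1201]
hook [ 0.5402 -0.037   0.1237]
shaker [0.39366606 0.45804545] dish [0.47000895 0.54275749] strip [0.56596637 0.32265427] screwdriver [0.2674957  0.13049418]
```

The fit is good to about 2 px, and the layout agrees with the given sizes: ON-to-cover offset about 15.4 mm against 17 expected, columns at ±85. I'll turn to the desk's yaw and go above the cover.

Emit:
{"api": "servo_tool", "payload": {"commands": "0 0 -20 -0.141 -1; 0 0 -20 -0.141 -1; 0 0 0 -0.142 -1; -60 0 0 0 -1; -60 0 0 0 -1; -50 -40 0 0 -1; -10 -60 0 0 -1; 0 -60 0 0 -1"}}

```text
time: 1.1
position: [0.3811, 0.4905, 0.2611]
tcp_rot: [-0.071, 0.997, -0.001, -0.0]
force: [0.1, 0.1, 0.6]
grip_width: 0.0872
gripper_force: 0.0
```

Emit:
{"api": "servo_tool", "payload": {"commands": "0 -60 0 0 -1; 0 -60 0 0 -1; 0 -60 0 0 -1; 0 -60 0 0 -1; 0 -60 0 0 -1; 0 -60 0 0 -1; 0 -60 0 0 -1; 0 -60 0 0 -1"}}

```text
time: 2.1
position: [0.4481, 0.0161, 0.2624]
tcp_rot: [-0.072, 0.997, 0.0, 0.0]
force: [0.7, 0.6, -0.2]
grip_width: 0.0868
gripper_force: 0.0
```

Emit:
{"api": "servo_tool", "payload": {"commands": "0 -60 0 0 -1; 0 0 0 0 -1; 0 0 0 0 -1; 0 0 0 0 -1"}}

```text
time: 2.6
position: [0.4568, -0.0397, 0.2623]
tcp_rot: [-0.073, 0.997, 0.0, -0.0]
force: [-0.1, 0.4, 0.4]
grip_width: 0.0869
gripper_force: 0.0
```

```bash
python3 - <<'E'
from h import *
from fit import *
s=manip.get_state(); im=cap('wrist','w1'); 
Rt=Ro.from_quat(s['tcp_rot']).as_matrix(); M=np.array(manip.get_calibration('wrist')['tool_from_camera']); c=manip.get_calibration('wrist')
R=(Rt@M[:3,:3]).T; t=-R@(Rt@M[:3,3]+s['position'])
print(s['position'],Rt[:,0],s['joints'])
im=im[:,:,::-1].copy()
sc,yc=p[6],p[7]
for q in [S(sc-30,yc,55),S(sc+20,yc,55),S(sc-5,yc,46),S(sc-89,yc+39,22),S(sc-89,yc-39,22),S(sc+89,yc+39,22),S(sc+89,yc-39,22),S(p[5],0,13),D(94.5,-135,109)]:
    u=proj(c,W(p,q),R,t)[0]; cv2.circle(im,tuple(int(k) for k in u),3,(0,255,0),1); print(np.round(u))
np.savez('w1.npz',R=R,t=t)
cv2.imwrite('pics/w1a.png',im)
E
```

```text
[ 0.45679479 -0.03974523  0.26230289] [-9.89216397e-01 -1.46460472e-01  4.99879405e-04] [-0.47483696 -0.136881    0.46027385  1.85297713  0.0613075   1.41221529
  1.6897683 ]
[307. 192.]
[307. 260.]
[308. 227.]
[356. 130.]
[262. 130.]
[357. 348.]
[259. 348.]
[410. 257.]
[249. 354.]
```

View pics/w1a.png

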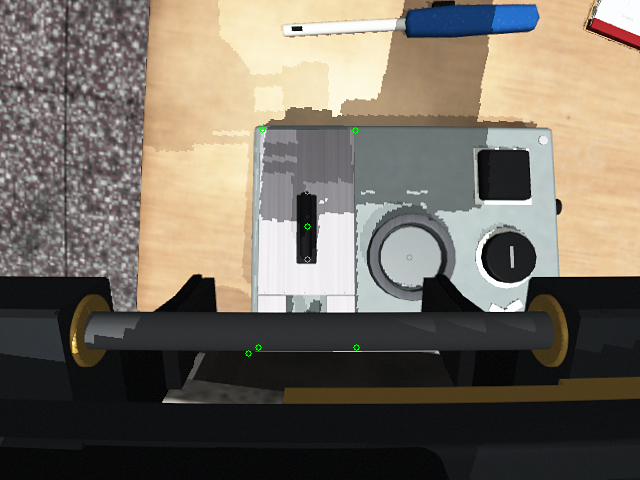

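The wrist view confirms the fit. The fin is at u 297–317, v 192–263, with its predicted centre at u 307, and the cover's lower corners coincide with (262,130) and (356,130). I'll descend with half-shut fingers so they clear the shroud.

Emit:
{"api": "servo_tool", "payload": {"commands": "-3 -8 20 0 0; 0 0 30 0 0; 0 0 30 0 0; 0 0 30 0 0; 0 0 25 0 0; 0 0 13 0 0; 0 0 10 0 0; 0 0 0 0 0", "newtons": 30}}

```text
time: 3.65
position: [0.461, -0.0486, 0.1044]
tcp_rot: [-0.072, 0.997, -0.0, -0.0]
force: [-0.5, -0.6, 0.7]
grip_width: 0.0435
gripper_force: 0.0
```

Emit:
{"api": "servo_tool", "payload": {"commands": "0 0 0 0 0.4; 0 0 0 0 0.7; 0 0 0 0 1; 0 0 0 0 1; 0 0 0 0 1; 0 0 0 0 1", "newtons": 30}}

```text
time: 4.4
position: [0.4611, -0.0489, 0.1047]
tcp_rot: [-0.072, 0.997, 0.0, 0.0]
force: [0.1, -0.8, 2.3]
grip_width: 0.0076
gripper_force: 30.0
```

Emit:
{"api": "servo_tool", "payload": {"commands": "-3 0 -1.1 0 1; -3 0 -1.1 0 1; -3 0 -1.1 0 1; -3 0 -1.1 0 1; -2.5 0 -0.9 0 1; 0 0 0 0 1; 0 0 0 0 1"}}

```text
time: 5.28
position: [0.4743, -0.0469, 0.1095]
tcp_rot: [-0.072, 0.997, 0.0, -0.001]
force: [-5.4, -1.0, 3.1]
grip_width: 0.0077
gripper_force: 30.0
```

Emit:
{"api": "servo_tool", "payload": {"commands": "0.7 0 -1.9 0 1; 0.7 0 -1.9 0 1; 1.4 0 -3.8 0 1; 0 0 0 0 1"}}

```text
time: 5.78
position: [0.473, -0.0471, 0.1179]
tcp_rot: [-0.072, 0.997, 0.0, 0.001]
force: [0.3, 0.7, -2.5]
grip_width: 0.008
gripper_force: 30.0
```

Emit:
{"api": "servo_tool", "payload": {"commands": "2 0 -5.6 0 1; 2 0 -5.6 0 1; 3.4 0 -9.4 0 1; 3.4 0 -9.4 0 1; 0 0 -25 0 1; 0 0 -30 0 1; 0 0 -20 0 1; 0 0 0 0 1"}}

```text
time: 6.78
position: [0.4631, -0.0488, 0.2244]
tcp_rot: [-0.072, 0.997, 0.0, 0.002]
force: [-0.0, -0.3, -2.4]
grip_width: 0.0079
gripper_force: 30.0
```

```bash
python3 - <<'E'
from h import *
s=manip.get_state(); print(s['position'],s['force'])
a=manip.capture('scene')[:,:,::-1]; cv2.imwrite('pics/s2.png',cv2.resize(a[100:400,150:450],None,fx=2,fy=2))
E
```

```text
[ 0.46305841 -0.04881302  0.22440505] [-0.03024071 -0.32201232 -2.37489027]
```

View pics/s2.png

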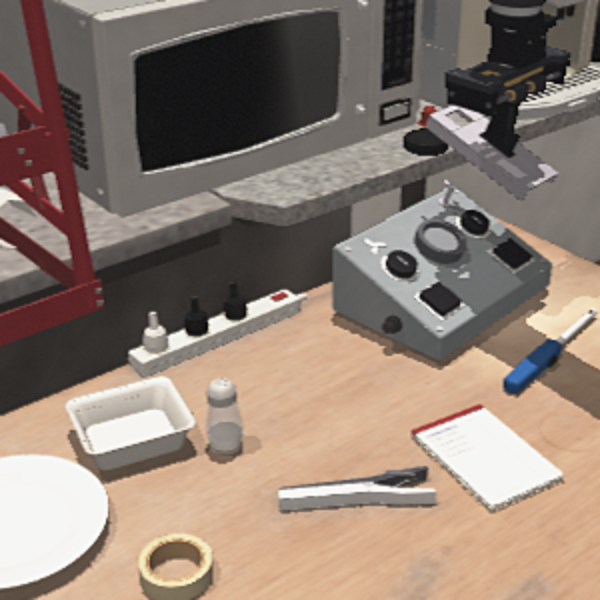

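The scene picture shows the cover free in the gripper, still tilted 20°, with the desk, hook and all the keys bare. I'll carry it left to the bare table.

Emit:
{"api": "servo_tool", "payload": {"commands": "0 25 0 0 1; 0 50 0 0 1; 0 55 0 0 1; -10 55 0 0 1; 0 55 0 0 1; 0 55 0 0 1; 0 35 0 0 1; 0 20 0 0 1"}}

```text
time: 7.82
position: [0.4202, 0.3005, 0.2209]
tcp_rot: [-0.073, 0.997, -0.001, -0.001]
force: [-0.6, -0.2, -2.1]
grip_width: 0.0077
gripper_force: 30.0
```

Emit:
{"api": "servo_tool", "payload": {"commands": "0 0 15 0 1; 0 0 30 0 1; 0 0 35 0 1; 0 0 30 0 1; 0 0 25 0 1; 0 0 15 0 1; 0 0 5 0 1; 0 0 0 0 1"}}

```text
time: 8.82
position: [0.422, 0.2987, 0.0677]
tcp_rot: [-0.072, 0.997, 0.0, 0.0]
force: [0.1, 0.2, -2.1]
grip_width: 0.0078
gripper_force: 30.0
```

Emit:
{"api": "servo_tool", "payload": {"commands": "0 0 3 0 1; 0 0 3 0 1; 0 0 2 0 1; 0 0 1 0 1; 0 0 1 0 1; -1 0 2 0 1; -1 0 2 0 1; 0 0 0 0 1", "newtons": 8}}

```text
time: 9.82
position: [0.424, 0.2995, 0.0536]
tcp_rot: [-0.072, 0.997, 0.0, 0.0]
force: [0.8, 0.2, -0.6]
grip_width: 0.0081
gripper_force: 8.0
```

Emit:
{"api": "servo_tool", "payload": {"commands": "-2 0 2 0 1; -2 0 2 0 1; -2 0 2 0 1; -2 0 2 0 1; -2 0 2 0 1; 0 0 0 0 1", "newtons": 6}}

```text
time: 10.58
position: [0.4333, 0.3006, 0.0431]
tcp_rot: [-0.072, 0.997, -0.0, -0.0]
force: [0.5, 0.7, -2.7]
grip_width: 0.0081
gripper_force: 6.0
```

Emit:
{"api": "servo_tool", "payload": {"commands": "-1 0 2 0 1; -1 0 2 0 1; -1 0 2 0 1; -1 0 2 0 1; 0 0 1 0 1; 0 0 0 0 1"}}

```text
time: 11.32
position: [0.4373, 0.3014, 0.0344]
tcp_rot: [-0.072, 0.997, -0.0, -0.0]
force: [-0.2, 0.6, -2.0]
grip_width: 0.0077
gripper_force: 6.0
```

```bash
python3 - <<'E'
from h import *
s=manip.get_state(); print(s['position'],s['force'],s['gripper_force'])
a=manip.capture('scene')[:,:,::-1]; cv2.imwrite('pics/s3.png',cv2.resize(a[190:340,240:440],None,fx=4,fy=4))
E
```

```text
[0.43726573 0.30143352 0.03435626] [-0.20144889  0.57927571 -1.98460559] 5.999967372918036
```

View pics/s3.png

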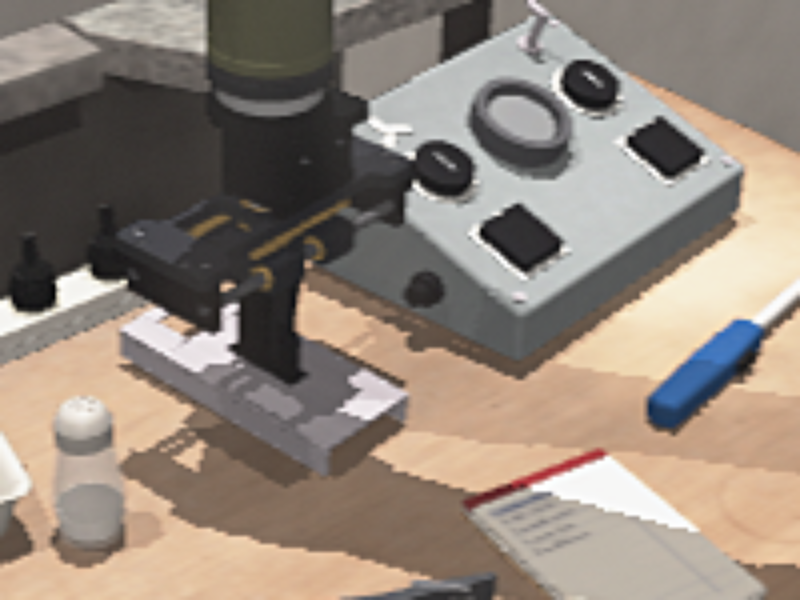

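The cover has levelled and its near end is at or just above the table, clear of the desk and the shaker. I'll lower the last few millimetres.

Emit:
{"api": "servo_tool", "payload": {"commands": "0 0 1 0 1; 0 0 1 0 1; 0 0 1 0 1; 0 0 1 0 1; 0 0 0 0 1; 0 0 0 0 1", "newtons": 4}}

```text
time: 12.12
position: [0.4376, 0.3015, 0.0311]
tcp_rot: [-0.072, 0.997, 0.0, 0.0]
force: [-2.3, -2.8, 6.7]
grip_width: 0.0079
gripper_force: 4.0
```

Emit:
{"api": "servo_tool", "payload": {"commands": "0 0 -0.5 0 1; 0 0 -0.5 0 0.8; 0 0 0 0 0.5; 0 0 0 0 0.2; 0 0 0 0 0; 0 0 0 0 0"}}

```text
time: 12.88
position: [0.4374, 0.3014, 0.0315]
tcp_rot: [-0.072, 0.997, 0.0, 0.0]
force: [-0.1, -0.2, -0.0]
grip_width: 0.0396
gripper_force: 0.0
```

Emit:
{"api": "servo_tool", "payload": {"commands": "0 0 -10 0 0; 0 0 -25 0 0; 0 0 -45 0 0; 0 0 -60 0 0.3; 0 0 -50 0 0.6; 0 0 0 0 1; 0 0 0 0 1; 0 0 0 0 1"}}

```text
time: 13.88
position: [0.4366, 0.3008, 0.2199]
tcp_rot: [-0.072, 0.997, -0.001, -0.001]
force: [-0.4, -0.4, 0.1]
grip_width: 0.0036
gripper_force: 0.0
```

```bash
python3 - <<'E'
from fit import *
s=manip.get_state(); print(s['position'],s['force'],s['grip_width'])
a=manip.capture('scene')[:,:,::-1]; cv2.imwrite('pics/s4.png',cv2.resize(a[190:340,240:440],None,fx=4,fy=4))
E
```

```text
[0.43658032 0.30081181 0.21994798] [-0.35586375 -0.40563242  0.08734592] 0.003638860786783081
```

View pics/s4.png

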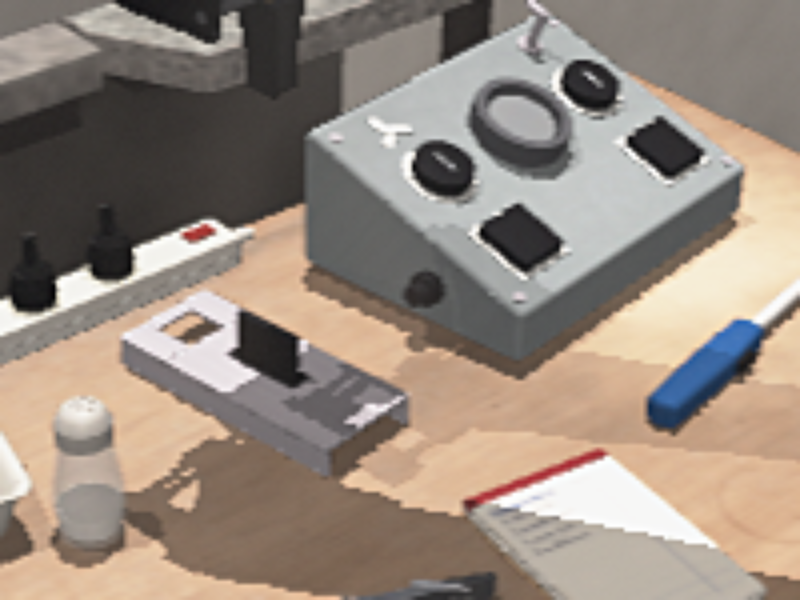

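The cover lies flat with its grip up, clear of the desk and the shaker. The fingers are shut, so next is the fan key.

Emit:
{"api": "servo_tool", "payload": {"commands": "0 -40 0 0 1; 6 -55 0 0 1; 0 -55 0 0 1; 0 -27 20 0 1; 0 0 40 0 1; 0 0 35 0 1; 0 0 17 0 1; 0 0 0 0 1", "newtons": 20}}

```text
time: 14.92
position: [0.4559, 0.1251, 0.1083]
tcp_rot: [-0.072, 0.997, -0.001, -0.001]
force: [-0.1, 0.5, 0.4]
grip_width: 0.0003
gripper_force: 0.0
```

Emit:
{"api": "servo_tool", "payload": {"commands": "-0.7 0 1.9 0 1; -0.7 0 1.9 0 1; -0.7 0 1.9 0 1; -0.7 0 1.9 0 1; -0.7 0 1.9 0 1; -0.7 0 1.9 0 1; 0 0 0 0 1"}}

```text
time: 15.8
position: [0.461, 0.126, 0.098]
tcp_rot: [-0.072, 0.997, 0.0, -0.0]
force: [-0.4, -1.0, 1.5]
grip_width: 0.0005
gripper_force: 0.5
```

Emit:
{"api": "servo_tool", "payload": {"commands": "-0.7 0 1.9 0 1; -0.7 0 1.9 0 1; -0.35 0 0.95 0 1; 0 0 0 0 1; 0 0 0 0 1"}}

```text
time: 16.42
position: [0.4628, 0.1262, 0.0933]
tcp_rot: [-0.072, 0.997, 0.0, 0.0]
force: [-1.8, 0.1, 3.4]
grip_width: 0.0005
gripper_force: 1.7
```

Emit:
{"api": "servo_tool", "payload": {"commands": "-0.7 0 1.9 0 1; -0.7 0 1.9 0 1; 0 0 0 0 1; 0 0 0 0 1"}}

```text
time: 16.92
position: [0.4642, 0.1264, 0.0896]
tcp_rot: [-0.072, 0.997, 0.0, 0.0]
force: [-1.9, -1.2, 3.5]
grip_width: 0.0006
gripper_force: 2.2
```

Emit:
{"api": "servo_tool", "payload": {"commands": "-0.35 0 0.95 0 1; -0.35 0 0.95 0 1; 0 0 0 0 1; 0 0 0 0 1"}}

```text
time: 17.42
position: [0.4648, 0.1265, 0.0878]
tcp_rot: [-0.072, 0.997, 0.0, -0.0]
force: [-3.7, -0.3, 5.8]
grip_width: 0.0006
gripper_force: 3.5
```

Emit:
{"api": "servo_tool", "payload": {"commands": "-0.35 0 0.95 0 1; 0 0 0 0 1; 0 0 0 0 1"}}

```text
time: 17.8
position: [0.4649, 0.1266, 0.0876]
tcp_rot: [-0.072, 0.997, 0.0, -0.0]
force: [-5.0, -1.8, 12.0]
grip_width: 0.0005
gripper_force: 6.7
```

Emit:
{"api": "servo_tool", "payload": {"commands": "-0.35 0 0.95 0 1; 0 0 0 0 1; 0 0 0 0 1"}}

```text
time: 18.18
position: [0.4651, 0.1266, 0.0874]
tcp_rot: [-0.072, 0.997, 0.0, -0.001]
force: [-8.4, -2.0, 18.1]
grip_width: 0.0005
gripper_force: 10.0
```

Emit:
{"api": "servo_tool", "payload": {"commands": "0.7 0 -1.9 0 1; 0.7 0 -1.9 0 1; 0.7 0 -1.9 0 1; 0 0 0 0 1; 0 0 0 0 1"}}

```text
time: 18.8
position: [0.4634, 0.1262, 0.091]
tcp_rot: [-0.072, 0.997, -0.0, -0.0]
force: [-0.0, 0.3, -0.1]
grip_width: 0.0006
gripper_force: 0.0
```

The force dropped to zero within about 3 mm of the stop, so the fan key latched. On to the reset plunger.

Emit:
{"api": "servo_tool", "payload": {"commands": "3 0 -20 0 1; 5 -17 -15 0 1; 0 -40 0 0 1; 0 -30 0 0 1; 0 0 8 0 1; 0 0 5 0 1; 0 0 0 0 1"}}

```text
time: 19.68
position: [0.4674, 0.0398, 0.1128]
tcp_rot: [-0.073, 0.997, -0.0, -0.001]
force: [-0.4, 0.4, -0.5]
grip_width: 0.0006
gripper_force: 0.0
```

Emit:
{"api": "servo_tool", "payload": {"commands": "-1.4 0 3.8 0 1; -1.4 0 3.8 0 1; -1.4 0 3.8 0 1; -0.7 0 1.9 0 1; -0.7 0 1.9 0 1; 0 0 0 0 1; 0 0 0 0 1"}}

```text
time: 20.55
position: [0.4736, 0.0399, 0.0983]
tcp_rot: [-0.072, 0.997, 0.0, 0.0]
force: [-0.4, -0.5, 0.3]
grip_width: 0.0005
gripper_force: 0.1
```

Emit:
{"api": "servo_tool", "payload": {"commands": "-0.7 0 1.9 0 1; -0.7 0 1.9 0 1; -0.7 0 1.9 0 1; 0 0 0 0 1; 0 0 0 0 1"}}

```text
time: 21.18
position: [0.4757, 0.0402, 0.0925]
tcp_rot: [-0.072, 0.997, 0.0, 0.0]
force: [-1.9, -0.2, 3.4]
grip_width: 0.0003
gripper_force: 2.0
```

Emit:
{"api": "servo_tool", "payload": {"commands": "-0.7 0 1.9 0 1; -0.35 0 0.95 0 1; 0 0 0 0 1; 0 0 0 0 1"}}

```text
time: 21.68
position: [0.4767, 0.0403, 0.0897]
tcp_rot: [-0.072, 0.997, 0.0, 0.0]
force: [-1.8, 0.7, 3.7]
grip_width: 0.0006
gripper_force: 2.6
```

Free travel is past the 2.5 mm lock, so the fan interlock is satisfied. I'll press on to the stop.

Emit:
{"api": "servo_tool", "payload": {"commands": "-0.35 0 0.95 0 1; -0.35 0 0.95 0 1; 0 0 0 0 1; 0 0 0 0 1"}}

```text
time: 22.18
position: [0.4771, 0.0404, 0.089]
tcp_rot: [-0.072, 0.997, 0.0, -0.0]
force: [-7.2, -0.8, 14.0]
grip_width: 0.0002
gripper_force: 7.9
```

Emit:
{"api": "servo_tool", "payload": {"commands": "-0.35 0 0.95 0 1; 0 0 0 0 1; 0 0 0 0 1"}}

```text
time: 22.55
position: [0.4772, 0.0404, 0.0888]
tcp_rot: [-0.072, 0.997, 0.0, -0.001]
force: [-9.9, -1.9, 20.6]
grip_width: 0.0008
gripper_force: 11.4
```

Emit:
{"api": "servo_tool", "payload": {"commands": "0.2 0 -0.7 0 1; 0 0 0 0 1; 0 0 0 0 1; 0 0 0 0 1; 0 0 0 0 1; 0 0 0 0 1; 0 0 0 0 1; 0 0 0 0 1"}}

```text
time: 23.55
position: [0.4771, 0.0404, 0.0889]
tcp_rot: [-0.072, 0.997, 0.0, -0.001]
force: [-7.7, -0.9, 15.9]
grip_width: 0.0004
gripper_force: 8.9
```

Emit:
{"api": "servo_tool", "payload": {"commands": "0 0 0 0 1; 0 0 0 0 1; 0 0 0 0 1; 0 0 0 0 1; 0 0 0 0 1; 0 0 0 0 1; 0 0 0 0 1; 0 0 0 0 1"}}

```text
time: 24.55
position: [0.4771, 0.0404, 0.0889]
tcp_rot: [-0.072, 0.997, 0.0, -0.001]
force: [-8.5, -0.8, 16.2]
grip_width: 0.0005
gripper_force: 8.9
```

Emit:
{"api": "servo_tool", "payload": {"commands": "0 0 0 0 1; 0 0 0 0 1; 0 0 0 0 1; 0 0 0 0 1; 0 0 0 0 1"}}

```text
time: 25.18
position: [0.4771, 0.0404, 0.0889]
tcp_rot: [-0.072, 0.997, 0.0, -0.001]
force: [-7.8, -0.4, 16.2]
grip_width: 0.0004
gripper_force: 8.9
```

Emit:
{"api": "servo_tool", "payload": {"commands": "2.8 0 -7.6 0 1; 2.8 0 -7.6 0 1; 3.3 0 -9.2 0 1; 0 0 -20 0 1; 0 -45 0 0 1; 0 -42 0 0 1; 0 0 18 0 1; 0 0 10 0 1"}}

```text
time: 26.18
position: [0.4808, -0.0471, 0.1033]
tcp_rot: [-0.072, 0.997, 0.0, -0.0]
force: [0.4, 0.4, 0.9]
grip_width: 0.0003
gripper_force: 0.0
```

Emit:
{"api": "servo_tool", "payload": {"commands": "-0.7 0 1.9 0 1; -0.7 0 1.9 0 1; -0.7 0 1.9 0 1; -0.7 0 1.9 0 1; 0 0 0 0 1; 0 0 0 0 1"}}

```text
time: 26.92
position: [0.4843, -0.0464, 0.0965]
tcp_rot: [-0.072, 0.997, 0.0, 0.0]
force: [0.8, 1.3, 1.7]
grip_width: 0.0002
gripper_force: 0.5
```

Emit:
{"api": "servo_tool", "payload": {"commands": "-0.7 0 1.9 0 1; -0.7 0 1.9 0 1; -0.7 0 1.9 0 1; 0 0 0 0 1; 0 0 0 0 1"}}

```text
time: 27.55
position: [0.4863, -0.0461, 0.0906]
tcp_rot: [-0.072, 0.997, 0.0, 0.0]
force: [0.1, 1.4, 2.3]
grip_width: 0.0005
gripper_force: 1.1
```

Emit:
{"api": "servo_tool", "payload": {"commands": "-0.7 0 1.9 0 1; -0.35 0 0.95 0 1; 0 0 0 0 1; 0 0 0 0 1"}}

```text
time: 28.05
position: [0.4872, -0.0461, 0.0879]
tcp_rot: [-0.072, 0.997, 0.0, 0.0]
force: [-0.2, 0.1, 4.2]
grip_width: 0.0005
gripper_force: 2.3
```

Emit:
{"api": "servo_tool", "payload": {"commands": "-0.35 0 0.95 0 1; -0.35 0 0.95 0 1; 0 0 0 0 1; 0 0 0 0 1"}}

```text
time: 28.55
position: [0.4877, -0.046, 0.0868]
tcp_rot: [-0.072, 0.997, 0.0, -0.0]
force: [-3.9, 1.2, 11.6]
grip_width: 0.0007
gripper_force: 6.1
```

Emit:
{"api": "servo_tool", "payload": {"commands": "-0.35 0 0.95 0 1; 0 0 0 0 1; 0 0 0 0 1"}}

```text
time: 28.92
position: [0.4878, -0.046, 0.0865]
tcp_rot: [-0.072, 0.997, 0.0, -0.0]
force: [-6.7, 1.0, 17.7]
grip_width: 0.0005
gripper_force: 9.6
```

At its stop. I'll back off a little to check the latch.

Emit:
{"api": "servo_tool", "payload": {"commands": "0.7 0 -1.9 0 1; 0.7 0 -1.9 0 1; 0.7 0 -1.9 0 1; 0 0 0 0 1; 0 0 0 0 1"}}

```text
time: 29.55
position: [0.4856, -0.0463, 0.0901]
tcp_rot: [-0.072, 0.997, -0.0, -0.001]
force: [0.2, 0.3, -0.5]
grip_width: 0.0
gripper_force: 0.0
```

Emit:
{"api": "servo_tool", "payload": {"commands": "2 0 -8 0 1; 0 0 -25 0 1; 0 0 -50 0 1; 0 0 -50 0 1; 0 0 -20 0 1; 0 0 0 0 1; 0 0 0 0 1"}}

```text
time: 30.42
position: [0.4834, -0.0465, 0.2425]
tcp_rot: [-0.072, 0.997, 0.0, -0.001]
force: [-0.1, -0.2, -0.2]
grip_width: 0.0005
gripper_force: 0.0
```

```bash
python3 - <<'E'
from h import *
a=manip.capture('scene')[:,:,::-1]; cv2.imwrite('pics/s5.png',cv2.resize(a[190:340,240:440],None,fx=4,fy=4))
E
```

```text
(no output)
```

View pics/s5.png

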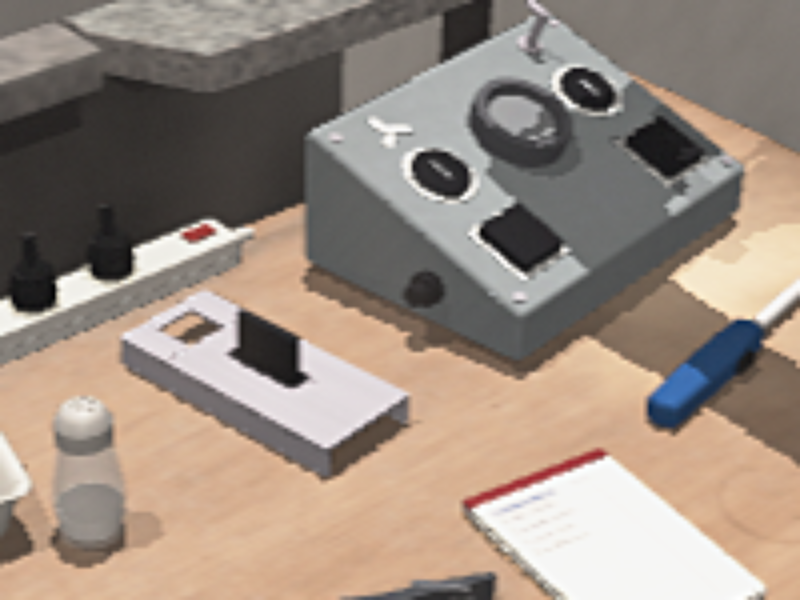

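Both round keys, at (442,173) and (588,92), now sit low in their collars. The cover is flat and the shaker has not moved.

```bash
python3 -c "
from workcell import manip
print(manip.hand_in())"
```

```text
the job is handed in; nothing more can be done
None
```

The job is handed in at about 30 s of the 69 s allowed: the cover lies flat on the table left of the desk with its grip up, the fan key is latched, the reset was held in for over two seconds, the gas key is latched, and the shaker and dish were left alone.

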